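# Wake and zero the feeding scale through its sunken keys

## Task

Wake the feeding scale by reaching a fingertip into the well of its green power key and pressing the key right down (it stays in), then zero it with the dish on it by pressing the orange tare key in its well right down, keeping it down for a good second and letting it come back out. Do not press the orange key before the green one is in, do not press the blue key, and leave the dish and everything else standing or lying where it is: nothing is to be picked up or pushed about.

Things in the scene. Friction and masses are not known exactly. Their poses are not given: they have to be found in the camera images.
- scale: white scale, fixed, 332 (x) by 230 mm; origin under its middle at table height, front = -x. Console at the front, flat top 55 mm above the table, has 3 round wells 46 mm wide, open upward, centred at local x -100 mm, y -62, 0, +62 mm; keys change wells between runs. In front a 39 mm high display lip; behind, a steel plate (200 by 220 mm, top 50 mm above the table)
- power_key_top (a point): centre of the top face of the green power key, a 41 mm disc at the bottom of one of the wells, 22 mm below the console top (33 mm above the table) when out; moves down with the key
- tare_key_top (a point): centre of the top face of the orange tare key, same size and depth, in another well
- units_key_top (a point): centre of the top face of the blue units key, same size and depth, in the third well; not to be pressed
- power_key (a joint): travel of the green key in m: 0 out, 0.006 fully in. It is a latching key: about 4 N moves it straight down and it stays where it is pushed
- tare_key (a joint): travel of the orange key in m: 0 out, 0.006 fully in. Sprung: about 1.5 N starts it, about 5 N holds it fully in; it comes back out when released
- units_key (a joint): travel of the blue key in m: 0 out, 0.006 fully in; sprung like the orange one
- dish: blue ceramic feeding dish, loose, 120 mm across, 34 mm high, standing on the weighing plate behind the wells; origin at the centre of its underside
- jar: clear glass jar with a steel twist cap, loose, 76 mm across, 115 mm high, beside the scale; origin at the centre of its underside
- hide: grey plastic half-round reptile hide, loose, 130 mm long (x), 144 mm wide, 73 mm high; origin at the centre of its underside
- tong: black feeding tong lying flat, loose, about 220 mm long (x), 45 mm wide, 12 mm high; origin at its middle on the table
- scoop: steel scoop with a wooden handle lying flat, loose, about 200 mm long (x), 55 mm wide, 30 mm high; origin on the table near its middle
- mister: clear spray bottle with a white head, loose, 68 mm across, 166 mm high; origin at the centre of its underside

How it is judged:
By the outcome, as a careful person would: the job done as asked, in the order asked, and still so for the second after the job is handed in, with the robot touching nothing.
It also fails if it takes over 42 s, if anything falls off the work surface, if the arm or the gripper's body presses on something with over 40 N, if the wrist force passes 120 N, or if a joint passes its speed limit or range.

## Robot

A 7-joint arm with a two-finger parallel gripper is mounted at the origin on the work surface. World frame = base frame: x ahead of the robot, y to its left, z up, the work surface at z = 0. Lengths are in m, angles in rad, forces in N, time in s.
With the tool pointing down it reaches from about 0.35 to 0.9 m from the base axis. Payload 8.1 kg.
Tool frame: the origin (TCP) lies on the centre line of the jaws, within the pads' length; the fingertips stand 17 mm ahead of it and the grasp point (between the pads) lies 2 mm behind it; z points along the fingers, y is the direction in which the jaws open and shut (so a half turn about z gives the same grasp; the last joint's range is limited). The gripper opens to 92 mm and grips with 3 to 60 N. Pads are 19 mm wide; open, the fingers measure 130 mm over their backs; the gripper's body (75 mm by 190 mm) begins 47 mm behind the grasp point.
Start: joints at [-1.328, 0.434, 0.025, 1.573, -0.012, 1.134, -0.075], TCP at [0.212, 0.588, 0.244] pointing down, gripper open.
Joint ranges: [-2.62, 2.62], [-0.44, 2.09], [-1.27, 1.32], [0.08, 2.57], [-1.32, 4.46], [0.12, 2], [-2.74, 2.74]. Speed limits (rad/s): [2.22, 2.22, 3.01, 3.01, 3.14, 3.14, 3.14].

## Interface

Orientations are given as a rotation vector (axis times angle).
In Python, from cell import arm, imaging, job gives the robot as it stands.
- The arm moves only by the tool jog_arm, never from a script. Its argument "moves" is a list of rows, each an object with "fingers": the closure, from -1 (fully open) to 1 (shut); "xyz": the shift along the tool's x, y, z in cm, a list of three; "angular": the turn, a rotation vector about the tool's x, y, z in rad, a list of three. In form: [{"fingers": fingers, "xyz": [dx, dy, dz], "angular": [ax, ay, az]}, ...]. A call has 1 to 12 rows; each row is the pose to reach, as a shift and turn from the pose commanded when the call began, along the tool's axes at that moment; what a row does not reach only later rows make up. A row lasts 1/8 s, in which the tool goes at most 62.5 mm and 10.7 degrees, less where a joint would pass 70% of its speed; a pose out of reach is approached as far as the arm can. A call with a gripper value outside its range is refused whole. The fingers move at their own pace and stop on an object; "grip_force" is the grip in N (left out, the last holds). Time passes only in rows, so rows that repeat a pose let the fingers close. It gives the time, the measured TCP pose, the force and the opening at its end, in the units of the state.
- arm.observe(): the state, without advancing time (a new reading comes with each control period).
- imaging.get_image(name): name is "scene" or "top" or "wrist"; returns the picture (480x640x3 uint8, red, green, blue); there is no depth.
- imaging.camera_params(name): a dict with "fx", "fy", "cx", "cy" (pixels), "rvec" (rotation vector, rad) and "tvec" (3), from world to camera coordinates, as OpenCV has them; the wrist camera has in their place "hand_eye" (4x4, takes a point from camera to tool coordinates, whose origin is the TCP and whose axes are the flange's). Camera axes: x right, y down, z forward; pixel columns grow to the right and rows downward; lengths in m; the calibration is good to about 2 mm. The wrist camera is an equidistant fisheye: a pixel r from the principal point sees the ray r / f radians off the axis. A picture is of the moment at which its call begins: read the wrist's pose just before it. camera_params takes no time and is no camera call.
- job.sign_off(): hands the job in, once; it reports no verdict.
The state is a dict: "clock": time; "joints": joint angles; "dq": joint speeds; "joint_efforts": joint torques, N m; "position": TCP position; "ee_rot": TCP orientation; "force": force on the tool from outside, world axes, zero at the start; "ft_torque": the same for the moment, N m; "width": opening from 0.0 (shut) to 1.0 (fully open).
Only numpy, scipy, OpenCV 4.12 (cv2) and the standard library are available. Lean on these libraries where they do the work, as an engineer would, in place of code of your own. Each camera call takes 0.05 s, during which the arm holds its last target. There are 200 camera calls.

## Working session

There is one attempt and no reset: what is moved stays moved. The work goes in short steps, Python scripts to look and compute and a tool call to move; the robot and the scene stay as the last step left them, time stands still between calls to the robot, and variables do not carry over. Pictures are saved under pics/ and viewed, about 8 in all and at most 12, crops included, and the job is handed in when it is done.

Besides the shell and the picture viewer there is one more tool, called after "Call:" as name(argument=value, ...) on one line, values as JSON. jog_arm: Moves the arm, as the interface text tells. Its arguments: {"type":"object","properties":{"moves":{"type":"array"},"grip_force":{"type":"number"}},"required":["moves"]}

```bash
mkdir -p pics; python3 - <<'E'
from cell import arm, imaging, job
import cv2
s=arm.observe(); print({k:s[k] for k in('clock','position','ee_rot','force','width')})
for n in('scene','top'):
    cv2.imwrite(f'pics/{n}0.png',imaging.get_image(n)[:,:,::-1]); print(n,imaging.camera_params(n))
E
```

```text
{'clock': 0.0, 'position': array([0.21170607, 0.58753865, 0.24295313]), 'ee_rot': array([-5.40490495e-01, -3.09460101e+00,  2.43426928e-03]), 'force': array([ 0.19909078, -0.1641231 , -0.30104492]), 'width': 1.0021920489235476}
scene {'fx': 483.9261817235962, 'fy': 483.9261817235962, 'cx': 321.77145737371455, 'cy': 239.6879615010817, 'rvec': array([ 0.93813412,  2.27439263, -1.26896952]), 'tvec': array([ 0.41699767, -0.1404551 ,  1.55566976])}
top {'fx': 515.2363998132964, 'fy': 515.2363998132964, 'cx': 319.5920369589838, 'cy': 237.94917222767623, 'rvec': array([ 2.20965878, -2.19111298,  0.08738324]), 'tvec': array([-0.02796678,  0.56220727,  1.3657658 ])}
```

View pics/top0.png

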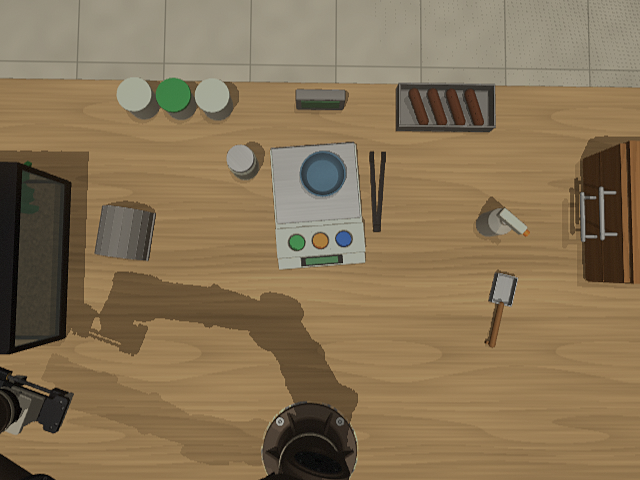

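View pics/scene0.png

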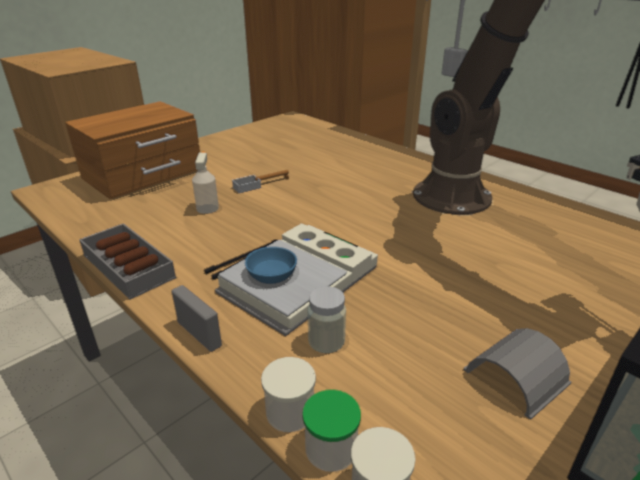

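Top view: the wells are green (297,242), orange (320,240) and blue (344,239), with the lip towards the robot. The scene view agrees, and the space in front of the scale is clear. Next I'll measure the positions.

```bash
cat > h.py <<'E'
import numpy as np, cv2
from scipy.spatial.transform import Rotation as Ro
def ray(p,uv,z):
    R=cv2.Rodrigues(p['rvec'])[0]; c=-R.T@p['tvec']
    d=R.T@np.array([(uv[0]-p['cx'])/p['fx'],(uv[1]-p['cy'])/p['fy'],1]); return c+d*(z-c[2])/d[2]
def keys(im,box):
    x0,y0,x1,y1=box; hsv=cv2.cvtColor(im[y0:y1,x0:x1],cv2.COLOR_RGB2HSV); out={}
    for n,(a,b) in dict(green=(45,85),orange=(8,20),blue=(100,125)).items():
        m=cv2.inRange(hsv,(a,110,60),(b,255,255)); k,l,st,ce=cv2.connectedComponentsWithStats(m)
        i=1+np.argmax(st[1:,4]); out[n]=(ce[i]+[x0,y0],st[i])
    return out
E
python3 - <<'E'
from h import *; from cell import arm, imaging
im=imaging.get_image('top');p=imaging.camera_params('top')
P={}
for n,(c,st) in keys(im,(280,228,362,254)).items():
    P[n]=ray(p,c,.033); print(n,c,st,P[n].round(4))
d=P['green']-P['blue']; print(d, np.hypot(*d[:2]), 'yaw',np.degrees(np.arctan2(-d[0],d[1])))
# front corners & others for yaw
hsv=cv2.cvtColor(im,cv2.COLOR_RGB2HSV); m=cv2.inRange(hsv,(0,0,150),(180,45,255)); m[:130]=0;m[:,:262]=0;m[:,372:]=0;m[275:]=0
c=max(cv2.findContours(m,0,1)[0],key=cv2.contourArea); print(cv2.minAreaRect(c), cv2.boxPoints(cv2.minAreaRect(c)))
R=Ro.from_rotvec(arm.observe()['ee_rot']).as_matrix(); print(R.round(3))
cv2.imwrite('pics/crop.png',cv2.resize(im[130:280,260:410],None,fx=4,fy=4,interpolation=2)[:,:,::-1])
hs=imaging.get_image('scene');print(imaging.camera_params('wrist'))
E
```

```text
green [296.62209302 242.24418605] [ 10   7  15  15 172] [0.5495 0.0379 0.033 ]
orange [319.91709845 240.4611399 ] [ 33   5  15  16 193] [ 0.5548 -0.0238  0.033 ]
blue [343.07303371 238.51123596] [ 56   3  15  16 178] [ 0.5605 -0.0853  0.033 ]
[-0.01101541  0.12314304  0.        ] 0.12363473267316874 yaw 5.111625719251547
((317.23260498046875, 205.89019775390625), (119.2658462524414, 87.7965087890625), 85.76361083984375) [[269.0491  149.66302]
 [356.60574 143.17737]
 [365.4161  262.11737]
 [277.85947 268.60303]]
[[-0.941  0.339 -0.   ]
 [ 0.339  0.941 -0.001]
 [-0.    -0.001 -1.   ]]
{'fx': 371.64829954431775, 'fy': 371.64829954431775, 'cx': 325.55374300389605, 'cy': 240.00246097437133, 'hand_eye': array([[ 6.63691520e-04, -9.63709184e-01, -2.66953495e-01,
         7.11886364e-02],
       [ 9.99999772e-01,  6.05382140e-04,  3.00722943e-04,
        -1.16307601e-03],
       [-1.28200584e-04, -2.66953633e-01,  9.63709366e-01,
        -1.40483443e-01],
       [ 0.00000000e+00,  0.00000000e+00,  0.00000000e+00,
         1.00000000e+00]])}
```

View pics/crop.png

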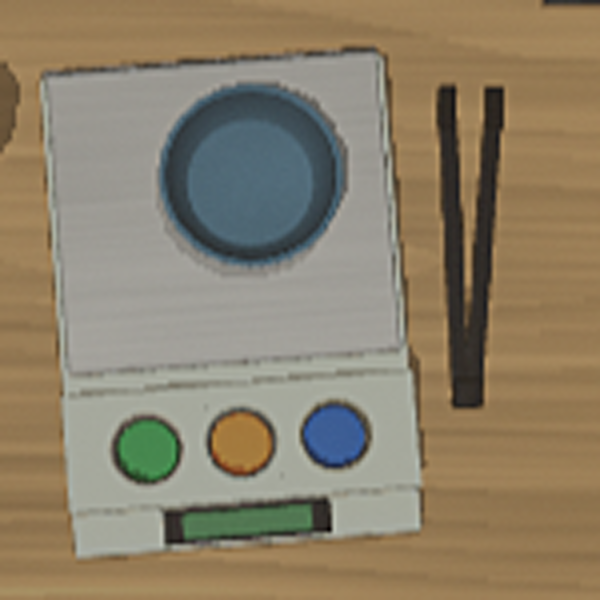

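The crop shows all three wells clear with keys visible. Closed fingers (about 38×19 mm) would barely fit a 46 mm well. So I'll keep the gripper open, turn the jaws along the scale's x axis, and press with the +y finger while the other one hangs in front of the scale.

Call:
jog_arm(moves=[{"fingers": -1, "xyz": [-45.4, -42.7, 0], "angular": [0, 0, 1.136]}, {"fingers": -1, "xyz": [-45.4, -42.7, 0], "angular": [0, 0, 1.136]}, {"fingers": -1, "xyz": [-45.4, -42.7, 0], "angular": [0, 0, 1.136]}, {"fingers": -1, "xyz": [-45.4, -42.7, 0], "angular": [0, 0, 1.136]}, {"fingers": -1, "xyz": [-45.4, -42.7, 0], "angular": [0, 0, 1.136]}, {"fingers": -1, "xyz": [-45.4, -42.7, 0], "angular": [0, 0, 1.136]}, {"fingers": -1, "xyz": [-45.4, -42.7, 0], "angular": [0, 0, 1.136]}, {"fingers": -1, "xyz": [-45.4, -42.7, 0], "angular": [0, 0, 1.136]}, {"fingers": -1, "xyz": [-45.4, -42.7, 0], "angular": [0, 0, 1.136]}, {"fingers": -1, "xyz": [-45.4, -42.7, 0], "angular": [0, 0, 1.136]}, {"fingers": -1, "xyz": [-45.4, -42.7, 0], "angular": [0, 0, 1.136]}, {"fingers": -1, "xyz": [-45.4, -42.7, 0], "angular": [0, 0, 1.136]}])

```text
clock: 1.7
position: [0.4939, 0.0327, 0.2435]
ee_rot: [-2.121, -2.317, 0.0]
force: [0.6, 0.2, 0.7]
width: 1.003
```

Call:
jog_arm(moves=[{"fingers": -1, "xyz": [0, 0, 5], "angular": [0, 0, 0]}, {"fingers": -1, "xyz": [0, 0, 10], "angular": [0, 0, 0]}, {"fingers": -1, "xyz": [0, 0, 14.3], "angular": [0, 0, 0]}, {"fingers": -1, "xyz": [0, 0, 14.3], "angular": [0, 0, 0]}, {"fingers": -1, "xyz": [0, 0, 14.3], "angular": [0, 0, 0]}])

```text
clock: 2.33
position: [0.4948, 0.0333, 0.102]
ee_rot: [2.119, 2.319, 0.002]
force: [0.2, 0.0, 0.7]
width: 1.0
```

```bash
python3 - <<'E'
from h import *; from cell import arm, imaging
s=arm.observe(); im=imaging.get_image('wrist'); p=imaging.camera_params('wrist')
T=np.eye(4);T[:3,:3]=Ro.from_rotvec(s['ee_rot']).as_matrix();T[:3,3]=s['position']
H=p['hand_eye']; W=T@H
def proj(t): # tool point -> pixel
    c=np.linalg.inv(H)@np.r_[t,1]; r=np.hypot(c[0],c[1]); th=np.arctan2(r,c[2]); return (p['cx']+p['fx']*th*c[0]/r,p['cy']+p['fx']*th*c[1]/r)
def wray(uv,z):
    a=np.array([uv[0]-p['cx'],uv[1]-p['cy']]); r=np.hypot(*a); th=r/p['fx']; d=W[:3,:3]@np.r_[np.sin(th)*a/r,np.cos(th)]
    return W[:3,3]+d*(z-W[2,3])/d[2]
print(s['position'],T[:3,:3].round(3))
v=im[:,:,::-1].copy()
for t in [(0,.0555,.017),(0,-.0555,.017)]: cv2.circle(v,tuple(int(round(q)) for q in proj(t)),3,(0,0,255),-1); print(proj(t))
for t in [(.5495,.0379,.055),(.5548,-.0238,.055)]:
    q=np.linalg.inv(T)@np.r_[t,1]; cv2.circle(v,tuple(int(round(a)) for a in proj(q[:3])),3,(255,0,255),-1)
for n,(c,st) in keys(im,(0,0,640,480)).items(): print(n,c,st,wray(c,.033).round(4))
cv2.imwrite('pics/w1.png',v)
E
```

```text
[0.49476887 0.03331101 0.10199083] [[-0.09   0.996  0.001]
 [ 0.996  0.09   0.001]
 [ 0.     0.001 -1.   ]]
(np.float64(441.5027996902743), np.float64(294.20534754033287))
(np.float64(209.29294769612912), np.float64(294.0938499110411))Traceback (most recent call last):
  File "<stdin>", line 15, in <module>
  File "h.py", line 10, in keys
    i=1+np.argmax(st[1:,4]); out[n]=(ce[i]+[x0,y0],st[i])
        ~~~~~~~~~^^^^^^^^^^
    return _wrapfunc(a, 'argmax', axis=axis, out=out, **kwds)
    return bound(*args, **kwds)
ValueError: attempt to get argmax of an empty sequence
```

```bash
python3 - <<'E'
from h import *; from cell import arm, imaging
s=arm.observe(); im=imaging.get_image('wrist'); p=imaging.camera_params('wrist')
T=np.eye(4);T[:3,:3]=Ro.from_rotvec(s['ee_rot']).as_matrix();T[:3,3]=s['position']
H=p['hand_eye']
def proj(t):
    c=np.linalg.inv(H)@np.r_[t,1]; r=np.hypot(c[0],c[1]); th=np.arctan2(r,c[2]); return (int(p['cx']+p['fx']*th*c[0]/r),int(p['cy']+p['fx']*th*c[1]/r))
v=im[:,:,::-1].copy()
for t in [(0,.0555,.017),(0,-.0555,.017)]: cv2.circle(v,proj(t),3,(0,0,255),-1); print(proj(t))
for t in [(.5495,.0379),(.5548,-.0238)]:
    c=[]
    for a in np.linspace(0,2*np.pi,40):
        q=np.linalg.inv(T)@[t[0]+.023*np.cos(a),t[1]+.023*np.sin(a),.055,1]; c.append(proj(q[:3]))
    cv2.polylines(v,[np.array(c)],True,(255,0,255),1); print(np.mean(c,0))
cv2.imwrite('pics/w1.png',v)
E
```

```text
(441, 294)
(209, 294)
[423.575 271.3  ]
[412.9   364.225]
```

View pics/w1.png

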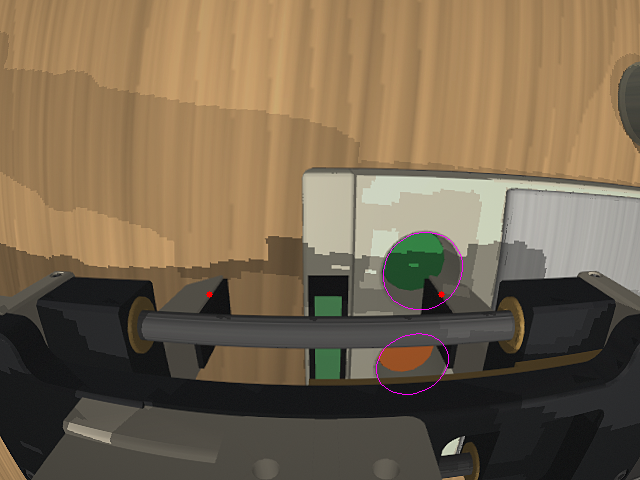

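The wrist view shows the predicted well circles (magenta) on the green (423,271) and orange (412,364) wells. The pressing finger's tip is near (441,294). I'll zoom in to check the tip's shape.

```bash
python3 - <<'E'
from h import *; from cell import imaging
im=imaging.get_image('wrist'); p=imaging.camera_params('wrist'); Hi=np.linalg.inv(p['hand_eye'])
def proj(t):
    c=Hi@np.r_[t,1]; r=np.hypot(c[0],c[1]); th=np.arctan2(r,c[2]); return np.array((p['cx']+p['fx']*th*c[0]/r,p['cy']+p['fx']*th*c[1]/r))
v=np.clip(cv2.resize(im[230:340,370:520],None,fx=5,fy=5,interpolation=2)[:,:,::-1].astype(float)*1.6,0,255).astype(np.uint8)
for y,c in ((.046,(0,0,255)),(.0555,(0,255,255)),(.065,(255,0,255))):
  for x in (-.0095,.0095): cv2.circle(v,tuple(int(a) for a in (proj((x,y,.017))-[370,230])*5),4,c,-1)
cv2.imwrite('pics/w2.png',v)
E
```

```text
(no output)
```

View pics/w2.png

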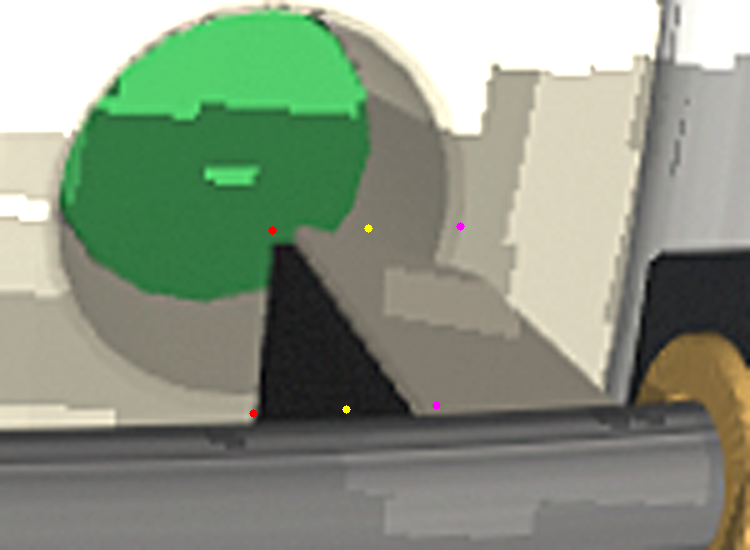

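The inner face matches the calibration. The tip's outer side looks bevelled, so contact will be close to the inner face, and I'll shift 2 mm along +y. Descending.

Call:
jog_arm(moves=[{"fingers": -1, "xyz": [0, 0.2, 1.0], "angular": [0, 0, 0]}, {"fingers": -1, "xyz": [0, 0.2, 2.5], "angular": [0, 0, 0]}, {"fingers": -1, "xyz": [0, 0.2, 3.8], "angular": [0, 0, 0]}, {"fingers": -1, "xyz": [0, 0.2, 4.5], "angular": [0, 0, 0]}, {"fingers": -1, "xyz": [0, 0.2, 4.5], "angular": [0, 0, 0]}, {"fingers": -1, "xyz": [0, 0.2, 4.5], "angular": [0, 0, 0]}])

```text
clock: 3.22
position: [0.4964, 0.0325, 0.0559]
ee_rot: [2.121, 2.318, 0.0]
force: [-0.3, 0.1, -0.9]
width: 1.0
```

Call:
jog_arm(moves=[{"fingers": -1, "xyz": [0, 0, 0.3], "angular": [0, 0, 0]}, {"fingers": -1, "xyz": [0, 0, 0.6], "angular": [0, 0, 0]}, {"fingers": -1, "xyz": [0, 0, 0.8], "angular": [0, 0, 0]}, {"fingers": -1, "xyz": [0, 0, 0.8], "angular": [0, 0, 0]}])

```text
clock: 3.72
position: [0.4963, 0.0326, 0.0477]
ee_rot: [2.12, 2.318, 0.0]
force: [-0.1, 0.2, 0.5]
width: 0.999
```

Call:
jog_arm(moves=[{"fingers": -1, "xyz": [0, 0, 0.15], "angular": [0, 0, 0]}, {"fingers": -1, "xyz": [0, 0, 0.3], "angular": [0, 0, 0]}])

```text
clock: 3.98
position: [0.4963, 0.0326, 0.0448]
ee_rot: [2.12, 2.318, 0.0]
force: [-0.8, 0.3, 4.7]
width: 1.0
```

Call:
jog_arm(moves=[{"fingers": -1, "xyz": [0, 0, 0.1], "angular": [0, 0, 0]}, {"fingers": -1, "xyz": [0, 0, 0.2], "angular": [0, 0, 0]}])

```text
clock: 4.22
position: [0.4965, 0.0326, 0.0437]
ee_rot: [-2.121, -2.318, -0.002]
force: [-9.5, 0.6, 32.4]
width: 1.002
```

It bottomed out: 32 N at TCP z 43.7 mm, with 44 mm expected. Lifting to check.

Call:
jog_arm(moves=[{"fingers": -1, "xyz": [0, 0, 0], "angular": [0, 0, 0]}, {"fingers": -1, "xyz": [0, 0, -1.5], "angular": [0, 0, 0]}, {"fingers": -1, "xyz": [0, 0, -3], "angular": [0, 0, 0]}, {"fingers": -1, "xyz": [0, 0, -5.5], "angular": [0, 0, 0]}, {"fingers": -1, "xyz": [0, 0, -5.5], "angular": [0, 0, 0]}, {"fingers": -1, "xyz": [0, 0, -5.5], "angular": [0, 0, 0]}])

```text
clock: 4.97
position: [0.4961, 0.0328, 0.0977]
ee_rot: [-2.12, -2.318, -0.0]
force: [-0.4, -0.8, 0.4]
width: 0.997
```

```bash
python3 - <<'E'
from h import *; from cell import arm, imaging
s=arm.observe(); im=imaging.get_image('wrist'); R=Ro.from_rotvec(s['ee_rot']).as_matrix()
print(s['clock'],s['position'],s['force'])
for n,k in (('green',(.5495,.0379,.033)),('orange',(.5548,-.0238,.033))): print(n,R.T@(np.array(k)-s['position']))
cv2.imwrite('pics/w3.png',cv2.resize(im[200:400,300:540],None,fx=3,fy=3,interpolation=2)[:,:,::-1])
E
```

```text
4.975 [0.49606423 0.03275674 0.09768741] [-0.4063833  -0.79741902  0.39675338]
green [0.0003463  0.05367535 0.06469259]
orange [-0.06158051  0.05345174  0.06468205]
```

View pics/w3.png

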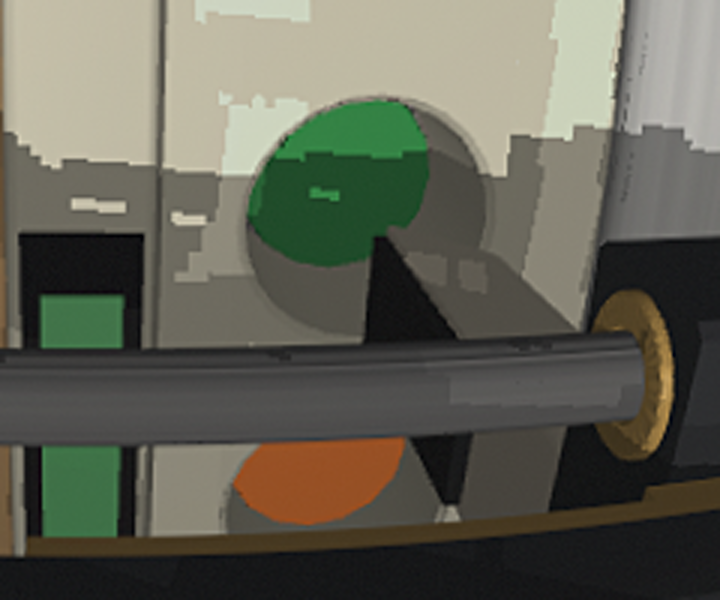

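The green key now looks darker and deeper in its well. Moving to orange, where the view of green is clearer for a check of its depth.

Call:
jog_arm(moves=[{"fingers": -1, "xyz": [-6.2, 0.05, 0], "angular": [0, 0, 0]}, {"fingers": -1, "xyz": [-6.2, 0.05, 0], "angular": [0, 0, 0]}, {"fingers": -1, "xyz": [-6.2, 0.05, 0], "angular": [0, 0, 0]}, {"fingers": -1, "xyz": [-6.2, 0.05, 0], "angular": [0, 0, 0]}])

```text
clock: 5.52
position: [0.5019, -0.028, 0.0973]
ee_rot: [-2.118, -2.319, 0.0]
force: [0.1, -0.2, 0.8]
width: 1.002
```

```bash
python3 - <<'E'
from h import *; from cell import arm, imaging
s=arm.observe(); im=imaging.get_image('wrist'); p=imaging.camera_params('wrist')
T=np.eye(4);T[:3,:3]=Ro.from_rotvec(s['ee_rot']).as_matrix();T[:3,3]=s['position'];M=np.linalg.inv(T@p['hand_eye'])
print(s['clock'],s['position'],T[:3,:3].T@(np.array((.5548,-.0238,.033))-s['position']))
def proj(w):
    c=M@np.r_[w,1]; r=np.hypot(c[0],c[1]); th=np.arctan2(r,c[2]); return (p['cx']+p['fx']*th*c[0]/r,p['cy']+p['fx']*th*c[1]/r)
v=cv2.resize(im[150:350,300:540],None,fx=3,fy=3,interpolation=2)[:,:,::-1].copy()
for r,z,col in ((.023,.055,(255,0,255)),(.0205,.033,(0,0,255)),(.0205,.027,(0,255,255))):
    c=[(np.array(proj((.5495+r*np.cos(a),.0379+r*np.sin(a),z)))-[300,150])*3 for a in np.linspace(0,6.28,40)]
    cv2.polylines(v,[np.int32(c)],True,col,1)
cv2.imwrite('pics/w4.png',v)
E
```

```text
5.525 [ 0.50190016 -0.02800685  0.09729847] [-0.00062008  0.05312143  0.06425039]
```

View pics/w4.png

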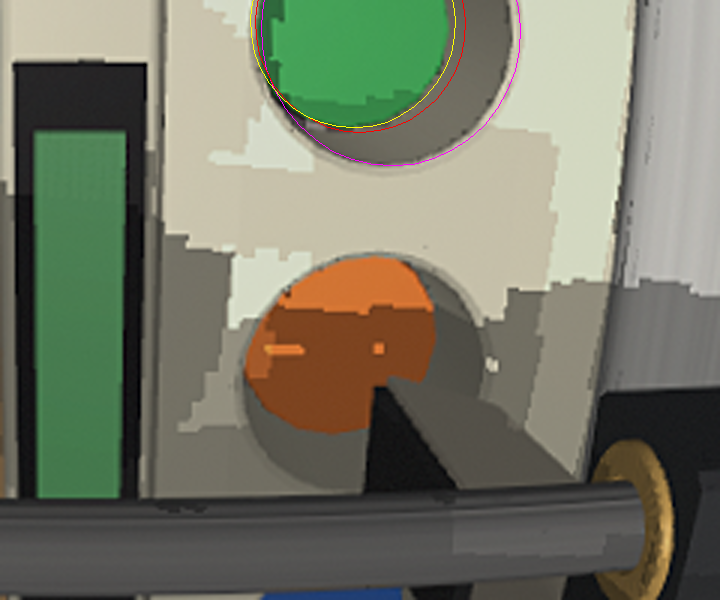

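The green key's right edge lies 64 px from its rim. That matches the fully-in circle (64) and not the out one (54), so the key is latched in. Now orange.

Call:
jog_arm(moves=[{"fingers": -1, "xyz": [0, 0, 1.0], "angular": [0, 0, 0]}, {"fingers": -1, "xyz": [0, 0, 2.5], "angular": [0, 0, 0]}, {"fingers": -1, "xyz": [0, 0, 3.7], "angular": [0, 0, 0]}, {"fingers": -1, "xyz": [0, 0, 4.2], "angular": [0, 0, 0]}, {"fingers": -1, "xyz": [0, 0, 4.6], "angular": [0, 0, 0]}, {"fingers": -1, "xyz": [0, 0, 5.0], "angular": [0, 0, 0]}, {"fingers": -1, "xyz": [0, 0, 5.2], "angular": [0, 0, 0]}])

```text
clock: 6.45
position: [0.5023, -0.0293, 0.0458]
ee_rot: [2.121, 2.318, 0.0]
force: [-1.2, -0.0, 3.9]
width: 0.998
```

Call:
jog_arm(moves=[{"fingers": -1, "xyz": [0, 0, 0.1], "angular": [0, 0, 0]}, {"fingers": -1, "xyz": [0, 0, 0.2], "angular": [0, 0, 0]}, {"fingers": -1, "xyz": [0, 0, 0.25], "angular": [0, 0, 0]}])

```text
clock: 6.82
position: [0.5024, -0.0292, 0.0439]
ee_rot: [2.121, 2.318, 0.001]
force: [-5.3, -0.6, 19.1]
width: 1.004
```

Bottomed at 19 N and z 43.9 mm. Holding, then releasing.

Call:
jog_arm(moves=[{"fingers": -1, "xyz": [0, 0, 0.05], "angular": [0, 0, 0]}, {"fingers": -1, "xyz": [0, 0, 0.05], "angular": [0, 0, 0]}, {"fingers": -1, "xyz": [0, 0, 0.05], "angular": [0, 0, 0]}, {"fingers": -1, "xyz": [0, 0, 0.05], "angular": [0, 0, 0]}, {"fingers": -1, "xyz": [0, 0, 0.05], "angular": [0, 0, 0]}, {"fingers": -1, "xyz": [0, 0, 0.05], "angular": [0, 0, 0]}, {"fingers": -1, "xyz": [0, 0, 0.05], "angular": [0, 0, 0]}, {"fingers": -1, "xyz": [0, 0, 0.05], "angular": [0, 0, 0]}, {"fingers": -1, "xyz": [0, 0, 0.05], "angular": [0, 0, 0]}, {"fingers": -1, "xyz": [0, 0, 0.05], "angular": [0, 0, 0]}, {"fingers": -1, "xyz": [0, 0, 0.05], "angular": [0, 0, 0]}, {"fingers": -1, "xyz": [0, 0, 0.05], "angular": [0, 0, 0]}])

```text
clock: 8.32
position: [0.5024, -0.0293, 0.0438]
ee_rot: [2.121, 2.317, 0.002]
force: [-6.9, -0.7, 20.8]
width: 0.998
```

Call:
jog_arm(moves=[{"fingers": -1, "xyz": [0, 0, 0], "angular": [0, 0, 0]}, {"fingers": -1, "xyz": [0, 0, -1.5], "angular": [0, 0, 0]}, {"fingers": -1, "xyz": [0, 0, -4], "angular": [0, 0, 0]}, {"fingers": -1, "xyz": [0, 0, -8], "angular": [0, 0, 0]}, {"fingers": -1, "xyz": [0, 0, -13], "angular": [0, 0, 0]}, {"fingers": -1, "xyz": [0, 0, -18], "angular": [0, 0, 0]}, {"fingers": -1, "xyz": [0, 0, -18], "angular": [0, 0, 0]}, {"fingers": -1, "xyz": [0, 0, -18], "angular": [0, 0, 0]}])

```text
clock: 9.32
position: [0.5019, -0.0288, 0.2226]
ee_rot: [-2.12, -2.318, -0.0]
force: [-0.1, 0.0, -0.3]
width: 1.0
```

Call:
jog_arm(moves=[{"fingers": -1, "xyz": [6, -15, 0], "angular": [0, 0, 0]}, {"fingers": -1, "xyz": [12, -15, 0], "angular": [0, 0, 0]}, {"fingers": -1, "xyz": [18, -15, 0], "angular": [0, 0, 0]}, {"fingers": -1, "xyz": [25, -15, 0], "angular": [0, 0, 0]}, {"fingers": -1, "xyz": [32, -15, 0], "angular": [0, 0, 0]}, {"fingers": -1, "xyz": [32, -15, 0], "angular": [0, 0, 0]}, {"fingers": -1, "xyz": [32, -15, 0], "angular": [0, 0, 0]}, {"fingers": -1, "xyz": [32, -15, 0], "angular": [0, 0, 0]}])

```text
clock: 10.32
position: [0.3238, 0.2757, 0.2216]
ee_rot: [2.119, 2.319, -0.005]
force: [0.5, -1.1, 0.9]
width: 1.001
```

```bash
python3 - <<'E'
from h import *; from cell import arm, imaging
im=imaging.get_image('top'); s=arm.observe(); print(s['clock'],s['position'],s['force'],s['dq'].round(3))
o=cv2.imread('pics/top0.png')
for n,(c,st) in keys(im,(280,228,362,254)).items(): print(n,c,st)
cv2.imwrite('pics/end.png',np.hstack([cv2.resize(a[130:280,220:400],None,fx=2.2,fy=2.2,interpolation=2) for a in (o,im[:,:,::-1])]))
E
```

```text
10.375 [0.32419014 0.27486094 0.22177497] [-0.2589678  -0.48626708 -0.26574626] [ 0.015 -0.014  0.016  0.006  0.     0.003 -0.001]
green [296.65294118 242.18823529] [ 10   7  15  15 170]
orange [319.89583333 240.42708333] [ 33   5  15  16 192]
blue [343.07954545 238.59659091] [ 56   4  15  15 176]
```

View pics/end.png

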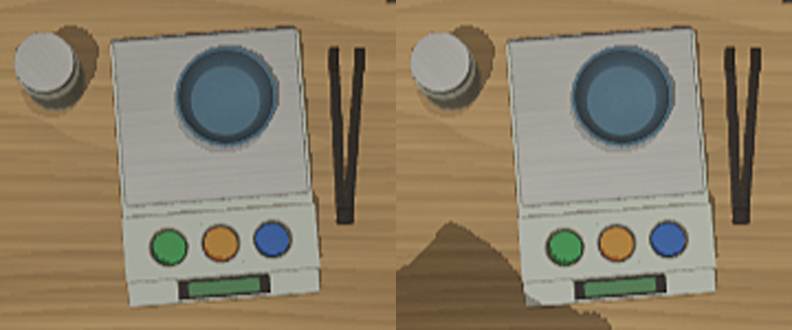

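The before and after crops match: dish, jar and tong are unmoved, and orange looks the same as at the start. The arm is clear, so I'm handing in.

```bash
python3 -c "
from cell import job; print(job.sign_off())"
```

```text
the job is handed in; nothing more can be done
None
```

I pressed the green power key fully in, then the orange tare key fully down, and handed the job in at about 10.4 s of the 42 s allowed. I used one fingertip of the open gripper, with the other finger hanging clear in front of the scale.

- **Green key:** it bottomed out at about 32 N with the TCP at 43.7 mm (44 mm expected). The wrist picture taken before I touched orange agreed with the key being fully in and latched.
- **Orange key:** it bottomed out at 19–21 N with the TCP at 43.8–43.9 mm. I held it down for about 1.5 s, then lifted off.
- **Everything else:** in before and after top views, the dish, jar and tong had not moved. I never went near the blue key, and the arm ended clear of everything. I did not compare the hide, scoop and mister afterwards, but the arm stayed well above or away from them.

**Not confirmed:** the top view is too coarse to show 6 mm of key travel. That orange came back out rests on its spring, the fingertip being clear of it, and its unchanged look from above.

**Disagreements:** on green I saw only 0.5 N at a height where the key should already have been touched. While bottomed, both keys also pushed the fingertip sideways (5–10 N), which I put down to its bevel without checking. The drawn outlines in the wrist check sat about 2 px off, so I judged green's depth relative to the rim of its well.

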